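Snap shut the packed parts case

TASK

One of the two look-alike parts cases is packed with the hinge order and so is the heavier: find it by lifting each by its black grip a few centimetres clear of the desk for a moment, first the one on the robot's left, then the one on its right, setting each gently back where it stood before going on. Then press down the four orange snap tabs around the heavier case's lid, one after another, until every one is fully home. Leave all the tabs of the lighter case up, and do not disturb the scraper, the calipers or the jar.

Things in the scene. Friction and masses are not known exactly. Their poses are not given: they have to be found in the camera images.
- case_a: one of two look-alike closed parts cases, loose, 170 x 110 mm (own x, y), grey walls, white lid with top at 48 mm, four orange snap tabs near the lid's corners, black grip bar in the middle. Origin: centre of the underside, z up. One case weighs 0.25-0.38 kg, the other 0.55-0.78 kg; looks do not tell which. One stands left (y over 0.08 m), one right (y under -0.08)
- case_b: one of two look-alike closed parts cases, loose, 170 x 110 mm (own x, y), grey walls, white lid with top at 48 mm, four orange snap tabs near the lid's corners, black grip bar in the middle. Origin: centre of the underside, z up. One case weighs 0.25-0.38 kg, the other 0.55-0.78 kg; looks do not tell which. One stands left (y over 0.08 m), one right (y under -0.08)
- case_a_grip (a point): point to pinch on the black grip bar of case_a, 76 mm above the middle of its underside. The bar is fixed to the case's base and comes up through the lid; it runs 70 mm along the case's x, is 16 mm wide in y and solid from 63 to 93 mm height; pinch it across its width from above
- case_b_grip (a point): point to pinch on the black grip bar of case_b, 76 mm above the middle of its underside. The bar is fixed to the case's base and comes up through the lid; it runs 70 mm along the case's x, is 16 mm wide in y and solid from 63 to 93 mm height; pinch it across its width from above
- case_a_tab1 (a joint): travel in m of the orange snap tab of case_a with pad centre at (-62, +44) mm in the case's x, y: 0 up, 0.007 snapped fully down. Pad 30 x 30 mm, top 57 mm above the case's underside when up, 50 mm when down (2 mm proud of the lid); it moves straight down, grips with 4.5 N of friction all the way, stays wherever it is left and ends on a hard stop
- case_a_tab2 (a joint): travel in m of the orange snap tab of case_a with pad centre at (+62, +44) mm in the case's x, y: 0 up, 0.007 snapped fully down. Pad 30 x 30 mm, top 57 mm above the case's underside when up, 50 mm when down (2 mm proud of the lid); it moves straight down, grips with 4.5 N of friction all the way, stays wherever it is left and ends on a hard stop
- case_a_tab3 (a joint): travel in m of the orange snap tab of case_a with pad centre at (+62, -44) mm in the case's x, y: 0 up, 0.007 snapped fully down. Pad 30 x 30 mm, top 57 mm above the case's underside when up, 50 mm when down (2 mm proud of the lid); it moves straight down, grips with 4.5 N of friction all the way, stays wherever it is left and ends on a hard stop
- case_a_tab4 (a joint): travel in m of the orange snap tab of case_a with pad centre at (-62, -44) mm in the case's x, y: 0 up, 0.007 snapped fully down. Pad 30 x 30 mm, top 57 mm above the case's underside when up, 50 mm when down (2 mm proud of the lid); it moves straight down, grips with 4.5 N of friction all the way, stays wherever it is left and ends on a hard stop
- case_b_tab1 (a joint): travel in m of the orange snap tab of case_b with pad centre at (-62, +44) mm in the case's x, y: 0 up, 0.007 snapped fully down. Pad 30 x 30 mm, top 57 mm above the case's underside when up, 50 mm when down (2 mm proud of the lid); it moves straight down, grips with 4.5 N of friction all the way, stays wherever it is left and ends on a hard stop
- case_b_tab2 (a joint): travel in m of the orange snap tab of case_b with pad centre at (+62, +44) mm in the case's x, y: 0 up, 0.007 snapped fully down. Pad 30 x 30 mm, top 57 mm above the case's underside when up, 50 mm when down (2 mm proud of the lid); it moves straight down, grips with 4.5 N of friction all the way, stays wherever it is left and ends on a hard stop
- case_b_tab3 (a joint): travel in m of the orange snap tab of case_b with pad centre at (+62, -44) mm in the case's x, y: 0 up, 0.007 snapped fully down. Pad 30 x 30 mm, top 57 mm above the case's underside when up, 50 mm when down (2 mm proud of the lid); it moves straight down, grips with 4.5 N of friction all the way, stays wherever it is left and ends on a hard stop
- case_b_tab4 (a joint): travel in m of the orange snap tab of case_b with pad centre at (-62, -44) mm in the case's x, y: 0 up, 0.007 snapped fully down. Pad 30 x 30 mm, top 57 mm above the case's underside when up, 50 mm when down (2 mm proud of the lid); it moves straight down, grips with 4.5 N of friction all the way, stays wherever it is left and ends on a hard stop
- scraper: steel scraper with dark wooden handle lying flat on the desk, 160 mm long along own y, 45 mm wide, 14 mm high; origin on the desk under its middle; leave it alone
- calipers: brass outside calipers lying flat, 130 mm long along own y, 64 mm wide, 8 mm high; origin on the desk under the middle; leave them alone
- jar: amber glass jar with a wooden cap, 60 mm across, 75 mm tall, standing on the desk; origin at the centre of its underside; leave it alone

How it is judged (in metres and radians):
On the way, in this order (a step that is already met when the one before it is completed fails the run):
1. the case on the robot's left is held clear of the desk (15 mm or more) while the other stands (((world y of case_a above 0 m and height (world z) of case_a above 0.015 m and height (world z) of case_b below 0.006 m and contact force between case_a and table below 0.05 N) or (world y of case_b above 0 m and height (world z) of case_b above 0.015 m and height (world z) of case_a below 0.006 m and contact force between case_b and table below 0.05 N))), for 0.2 s.
2. the case on the robot's right is held clear of the desk (15 mm or more) while the other stands (((world y of case_a below 0 m and height (world z) of case_a above 0.015 m and height (world z) of case_b below 0.006 m and contact force between case_a and table below 0.05 N) or (world y of case_b below 0 m and height (world z) of case_b above 0.015 m and height (world z) of case_a below 0.006 m and contact force between case_b and table below 0.05 N))), for 0.2 s.
3. all four tabs of a case are snapped down ((value of joint each of case_a_tab1, case_a_tab2, case_a_tab3, case_a_tab4 above 0.0055 m or value of joint each of case_b_tab1, case_b_tab2, case_b_tab3, case_b_tab4 above 0.0055 m)), for 0.2 s.
At the end, for the whole second after the job is handed in: All four tabs of the heavier case (the one that bears on the desk with over 4.6 N) are down (5.5 mm or more of their 7 mm), all four of the lighter case are up (under 2 mm), and both cases stand flat and at rest on the desk within 40 mm of where they started (((value of joint each of case_a_tab1, case_a_tab2, case_a_tab3, case_a_tab4 above 0.0055 m and value of joint each of case_b_tab1, case_b_tab2, case_b_tab3, case_b_tab4 below 0.002 m and contact force between case_a and table above 4.6 N) or (value of joint each of case_b_tab1, case_b_tab2, case_b_tab3, case_b_tab4 above 0.0055 m and value of joint each of case_a_tab1, case_a_tab2, case_a_tab3, case_a_tab4 below 0.002 m and contact force between case_b and table above 4.6 N)) and height (world z) of each of case_a, case_b below 0.004 m and angle between each of case_a, case_b's own z axis and vertical below 0.06 rad and distance of each of case_a, case_b from where it was at the start of the episode below 0.04 m and linear speed of each of case_a, case_b below 0.02 m/s); the robot touches nothing.
It fails at once if a case is dropped or flung (faster than 0.7 m/s) (linear speed of any of case_a, case_b above 0.7 m/s).
It fails at once if a case is tipped by more than 0.6 rad (angle between any of case_a, case_b's own z axis and vertical above 0.6 rad).
It fails at once if the scraper, the calipers or the jar is moved more than 30 mm (distance of any of scraper, calipers, jar from where it was at the start of the episode above 0.03 m).
It also fails if it takes over 67 s, if anything falls off the work surface, if the arm or the gripper's body presses on something with over 40 N, if the wrist force passes 120 N, or if a joint passes its speed limit or range.

ROBOT

A 6-joint arm with a two-finger parallel gripper is mounted at the origin on the work surface. World frame = base frame: x ahead of the robot, y to its left, z up, the work surface at z = 0. Lengths are in m, angles in degrees, forces in N, time in s.
With the tool pointing down it reaches from about 0.4 to 0.825 m from the base axis. Payload 7 kg.
Tool frame: the origin (TCP) lies on the centre line of the jaws, within the pads' length; the fingertips stand 17 mm ahead of it and the grasp point (between the pads) lies 2 mm behind it; z points along the fingers, y is the direction in which the jaws open and shut (so a half turn about z gives the same grasp; the last joint's range is limited). The gripper opens to 88 mm and grips with 3 to 60 N. Pads are 19 mm wide; open, the fingers measure 130 mm over their backs; the gripper's body (78 mm by 193 mm) begins 47 mm behind the grasp point.
Start: joints at [-49.269, 20.546, 0.682, 0, -70.136, -16.507], TCP at [0.277, -0.616, 0.244] pointing down, gripper open.
Joint ranges: [-176.03, 176.03], [-82.01, 121.73], [-58.28, 71.71], [-173.87, 95.51], [-174.79, -0.11], [-173.66, 173.66]. Speed limits (degrees/s): [136.94, 136.94, 172.46, 180, 180, 180].

INTERFACE

Orientations are given as [roll, pitch, yaw] about the fixed x, y, z axes, in that order (R = Rz(yaw) Ry(pitch) Rx(roll)).
In Python, from plant import telemetry, vision, close_job, recognise, silhouettes, place_of gives the robot as it stands.
- The arm moves only by the shell command python3 -m handwheel 'ROWS'. ROWS is JSON, a list that holds one entry, the list of rows, each a list of 5 numbers: the shift along the tool's x, y, z in m, then the turn about the tool's z in rad, then the closure, from 0 (fully open) to 1 (shut). In form: [[[tx, ty, tz, yaw, gripper], ...]]. A call has 1 to 20 rows; each row shifts and turns the commanded pose from where the row before left it, along the tool's axes as they then stand; what a row does not reach is not made up. A row lasts 1/12 s, in which the tool goes at most 41.7 mm and 7.16 degrees, less where a joint would pass 70% of its speed; a pose out of reach is approached as far as the arm can. A call with a gripper value outside its range is refused whole. The fingers move at their own pace and stop on an object; the grip force is fixed at half the most. Time passes only in rows, so rows that do not move let the fingers close. It gives the time, the measured TCP pose, the force and the opening at its end, in the units of the state.
- telemetry.get_obs(): the state, without advancing time (a new reading comes with each control period).
- vision.snapshot(name): name is "scene" or "side" or "wrist"; returns a dict with "color" (480x640x3 uint8, red, green, blue), "mtx" (3x3 intrinsics, pixels), "cam_to_world" (4x4, takes a point from camera to world coordinates); the wrist camera has in their place "tool_from_camera" (4x4, takes a point from camera to tool coordinates, whose origin is the TCP and whose axes are the flange's). Camera axes: x right, y down, z forward; pixel columns grow to the right and rows downward; lengths in m; the calibration is good to about 2 mm. A picture is of the moment at which its call begins: read the wrist's pose just before it. There is no depth.
- close_job(): hands the job in, once; it reports no verdict.
Trained networks look in a picture, given as the dict that the camera call returned (one of the last four; its "shot" number tells which), for a name from the list of things; names that differ only in an ending like _2 or _b are one class to them, and where a whole thing is asked for, a point or a joint stands for the part that bears it (a point fixed in the world has none). Each returns a list of dicts, best first, with "conf" (0 to 1); they miss things now and then, are a little off and sometimes report something else, mostly with a low value. They report only what shows in the picture. A call takes as long as a camera call.
- recognise(name, picture): "xy" ([column, row] in pixels, amid what is visible of it).
- silhouettes(name, picture): "region" (480x640 bool, what is visible of it) and "xy" ([column, row] in pixels, amid what is visible of it).
- place_of(name, picture): "xy" ([column, row] in pixels: a listed point, or the origin of a listed thing).
The state is a dict: "clock": time; "joint_pos": joint angles; "qvel": joint speeds; "tau": joint torques, N m; "tool_pos": TCP position; "orientation": TCP orientation; "force": force on the tool from outside, world axes, zero at the start; "moment": the same for the moment, N m; "opening": finger opening in m.
Only numpy, scipy, OpenCV 4.12 (cv2) and the standard library are available. Lean on these libraries where they do the work, as an engineer would, in place of code of your own. Each camera call takes 0.05 s, during which the arm holds its last target.

## Working session

There is one attempt and no reset: what is moved stays moved. The work goes in short steps, Python scripts to look and compute and a shell command to move; the robot and the scene stay as the last step left them, time stands still between calls to the robot, and variables do not carry over. Pictures are saved under pics/ and viewed, and the job is handed in when it is done.

```bash
mkdir -p pics; ls
cat > h.py <<'E'
import numpy as np,cv2
from plant import telemetry, vision, recognise, silhouettes, place_of
def save(p,n): cv2.imwrite('pics/'+n,cv2.cvtColor(p['color'],cv2.COLOR_RGB2BGR))
def ray(p,xy,T=None):
    T=np.array(p['cam_to_world']) if T is None else T
    K=np.array(p['mtx']); d=np.linalg.inv(K)@[xy[0],xy[1],1]; return T[:3,3],T[:3,:3]@d
def atz(p,xy,z,T=None):
    o,d=ray(p,xy,T); return o+d*(z-o[2])/d[2]
E
python3 - <<'E'
from h import *
s=telemetry.get_obs();print(s)
for n in('scene','side'):
    p=vision.snapshot(n);save(p,n+'1.png');print(n,np.round(p['cam_to_world'],3).tolist())
    for q,z in(('case_a',0),('case_a_grip',.076),('case_a_tab1',.057),('jar',0),('scraper',0),('calipers',0)):
        for f in(place_of,recognise):
            print(q,f.__name__,[(np.round(r['xy']).tolist(),round(r['conf'],2),np.round(atz(p,r['xy'],z),3).tolist()) for r in f(q,p)])
E
```

```text
pics
{'clock': 0.0, 'joint_pos': array([-4.92675793e+01,  2.05918948e+01,  6.35136013e-01, -1.85296065e-02,
       -7.01359740e+01, -1.65060409e+01]), 'qvel': array([-0.02187596, -0.07973434, -0.03250075, -0.01622077, -0.00719737,
       -0.00283104]), 'tau': array([-7.67969177e-04, -5.82716739e+01,  2.93037021e+01,  6.99683726e+00,
        6.79407429e-03, -1.33301578e-04]), 'tool_pos': array([ 0.27676183, -0.61516304,  0.24263283]), 'orientation': array([ 1.79906139e+02, -9.64802230e-03, -1.55779923e+02]), 'force': array([ 0.55454472, -0.23656912, -0.92562232]), 'moment': array([0.01782866, 0.01271784, 0.06099513]), 'opening': 0.08762870898541092}
scene [[0.537, 0.658, -0.528, 1.071], [0.844, -0.414, 0.342, -0.378], [0.007, -0.629, -0.777, 0.766], [0.0, 0.0, 0.0, 1.0]]
case_a call [([266.0, 256.0], 0.89, [0.528, -0.149, 0.0]), ([397.0, 206.0], 0.81, [0.558, 0.143, 0.0])]
case_a call [([265.0, 246.0], 0.8, [0.506, -0.139, 0.0]), ([400.0, 196.0], 0.74, [0.538, 0.168, 0.0])]
case_a_grip call [([402.0, 173.0], 0.94, [0.543, 0.155, 0.076])]
case_a_grip call [([399.0, 190.0], 0.63, [0.58, 0.121, 0.076]), ([473.0, 272.0], 0.39, [0.798, 0.107, 0.076])]Traceback (most recent call last):
  File "<stdin>", line 7, in <module>
ValueError: it knows: calipers, case, case_a_grip, case_b_grip, jar, scraper
```

Run:
```python
from h import *
for n in('scene','side'):
    p=vision.snapshot(n);save(p,n+'2.png');print(n,np.round(p['cam_to_world'],3).tolist())
    for q,z in(('case_a',0),('case_a_grip',.076),('jar',0),('scraper',0),('calipers',0)):
        for f in(place_of,):
            print(q,[(np.round(r['xy']).tolist(),round(r['conf'],2),np.round(atz(p,r['xy'],z),3).tolist()) for r in f(q,p)])
```

```text
scene [[0.537, 0.658, -0.528, 1.071], [0.844, -0.414, 0.342, -0.378], [0.007, -0.629, -0.777, 0.766], [0.0, 0.0, 0.0, 1.0]]
case_a [([266.0, 256.0], 0.94, [0.527, -0.15, 0.0]), ([395.0, 203.0], 0.6, [0.549, 0.145, 0.0])]
case_a_grip [([475.0, 264.0], 0.73, [0.787, 0.122, 0.076]), ([400.0, 174.0], 0.56, [0.545, 0.15, 0.076]), ([260.0, 226.0], 0.2, [0.516, -0.15, 0.076])]
jar [([137.0, 338.0], 0.58, [0.567, -0.418, 0.0])]
scraper [([477.0, 264.0], 0.62, [0.758, 0.179, 0.0]), ([319.0, 365.0], 0.61, [0.771, -0.184, 0.0])]
calipers [([475.0, 265.0], 0.9, [0.757, 0.175, 0.0]), ([138.0, 334.0], 0.58, [0.559, -0.413, 0.0])]
side [[-0.867, -0.38, 0.321, 0.324], [-0.498, 0.658, -0.565, 0.419], [0.003, -0.65, -0.76, 0.757], [0.0, 0.0, 0.0, 1.0]]
case_a [([372.0, 257.0], 0.82, [0.523, -0.153, 0.0]), ([280.0, 372.0], 0.71, [0.55, 0.144, 0.0])]
case_a_grip [([277.0, 351.0], 0.77, [0.551, 0.146, 0.076])]
jar [([406.0, 173.0], 0.87, [0.563, -0.419, 0.0]), ([371.0, 256.0], 0.48, [0.526, -0.154, 0.0])]
scraper [([274.0, 200.0], 0.85, [0.783, -0.191, 0.0])]
calipers [([176.0, 329.0], 0.71, [0.757, 0.169, 0.0]), ([404.0, 175.0], 0.2, [0.565, -0.412, 0.0])]
```

View pics/scene2.png

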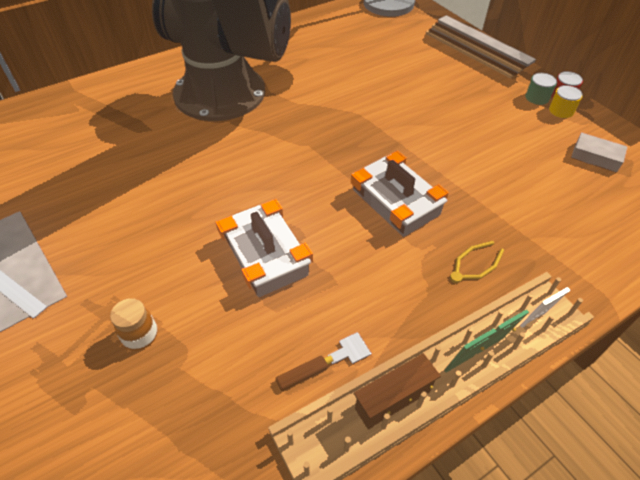

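View pics/side2.png

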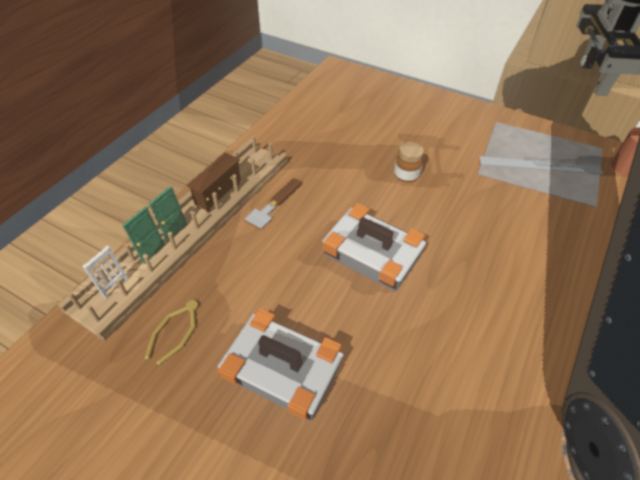

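The scene view shows the left case around (400,190) and the right case around (265,245). The jar is at (135,322), the scraper at (325,362) and the calipers at (475,262). Next I fit each case's pose from its orange tabs.

```bash
cat > fit.py <<'E'
from h import *
from scipy.optimize import least_squares
import itertools
C=np.array([[-62,44],[62,44],[62,-44],[-62,-44]])/1e3
def orange(p):
    hsv=cv2.cvtColor(p['color'],cv2.COLOR_RGB2HSV)
    m=cv2.inRange(hsv,(5,215,150),(16,255,255))
    m=cv2.morphologyEx(m,cv2.MORPH_OPEN,np.ones((3,3)))
    n,l,st,c=cv2.connectedComponentsWithStats(m)
    return [(c[i],st[i,4]) for i in range(1,n) if st[i,4]>60]
if __name__=='__main__':
  for n in('scene','side'):
    p=vision.snapshot(n)
    pts=[(atz(p,c,.055)[:2],a,c) for c,a in orange(p)]
    for x in pts: print(n,np.round(x[0],4),x[1],np.round(x[2]))
    for g in((.548,.147),(.524,-.151)):
        q=[x[0] for x in pts if np.linalg.norm(x[0]-g)<.11]
        print(len(q))
        if len(q)!=4: continue
        q=np.array(q);best=None
        for pm in itertools.permutations(range(4)):
            Q=q[list(pm)]
            A=Q-Q.mean(0);t=np.arctan2((C[:,0]*A[:,1]-C[:,1]*A[:,0]).sum(),(C*A).sum())
            R=np.array([[np.cos(t),-np.sin(t)],[np.sin(t),np.cos(t)]])
            e=np.abs(A-C@R.T).max()
            if best is None or e<best[0]-1e-6: best=(e,Q.mean(0),np.degrees(t))
        print('POSE',n,best)
E
python3 fit.py
```

```text
scene [0.4824 0.1926] 119 [396. 157.]
scene [0.4883 0.1046] 73 [364. 174.]
scene [0.6075 0.198 ] 161 [438. 192.]
3
0
0
0
```

Run:
```python
from h import *
for n,pts in(('scene',[(362,176),(402,214),(228,226),(272,208),(301,254),(254,272),(540,150-150+300)]),('side',[(262,320),(329,350),(301,402),(231,369),(360,211),(413,238)])):
    im=cv2.cvtColor(cv2.imread(f'pics/{n}2.png'),cv2.COLOR_BGR2HSV)
    for x,y in pts: print(n,x,y,im[y,x],im[y+1,x+1])
    print(im[100,300],im[300,500])
```

```text
scene 362 176 [ 16 255 251] [ 17 255 253]
scene 402 214 [ 18 255 254] [ 18 255 254]
scene 228 226 [ 18 255 254] [ 18 255 255]
scene 272 208 [ 17 246 254] [ 17 241 254]
scene 301 254 [ 18 255 253] [ 17 237 254]
scene 254 272 [ 17 241 254] [ 18 252 253]
scene 540 300 [ 16 136 173] [ 17 124 240]
[ 14 176 226] [ 17 128 235]
side 262 320 [ 14 168 217] [ 13 168 217]
side 329 350 [ 13 166 198] [ 13 169 198]
side 301 402 [ 13 167 199] [ 13 165 199]
side 231 369 [ 13 169 199] [ 13 169 199]
side 360 211 [ 14 167 217] [ 13 166 217]
side 413 238 [ 13 165 218] [ 13 165 218]
[ 15 128 176] [ 14 131 173]
```

```bash
sed -i 's/def orange(p):/def orange(p,lo=(5,215,180)):/; s/cv2.inRange(hsv,(5,215,150),(16,255,255))/cv2.inRange(hsv,lo,(22,255,255))/; s/in orange(p)\]/in orange(p,(5,215,180) if n=="scene" else (5,150,185))]/' fit.py; python3 fit.py
```

```text
scene [0.4825 0.1926] 120 [396. 157.]
scene [0.4888 0.0967] 152 [361. 175.]
scene [0.6076 0.1981] 160 [438. 192.]
scene [ 0.4667 -0.1005] 178 [271. 206.]
scene [0.6134 0.104 ] 169 [402. 212.]
scene [ 0.4607 -0.1943] 198 [226. 224.]
scene [ 0.5917 -0.1088] 206 [301. 252.]
scene [ 0.5854 -0.2022] 226 [253. 272.]
4
POSE scene (np.float64(0.004254145992336089), array([0.54805419, 0.147866  ]), np.float64(3.186412919633337))
4
POSE scene (np.float64(0.0030079297074688885), array([ 0.52611315, -0.15144204]), np.float64(-3.722519269202659))
side [ 0.584  -0.2065] 168 [359. 211.]
side [ 0.4606 -0.198 ] 191 [414. 237.]
side [ 0.5897 -0.1048] 237 [332. 243.]
side [ 0.4663 -0.0968] 266 [390. 272.]
side [0.6123 0.0999] 283 [262. 319.]
side [0.4886 0.0928] 319 [328. 349.]
side [0.6063 0.1968] 370 [230. 367.]
side [0.4826 0.1896] 432 [300. 402.]
4
POSE side (np.float64(0.004594225347116274), array([0.54745576, 0.14475436]), np.float64(-176.59168959616596))
4
POSE side (np.float64(0.007145256402154701), array([ 0.52515845, -0.15154142]), np.float64(176.40589006534367))
```

```bash
cat > d.py <<'E'
import sys; from h import *
from scipy.spatial.transform import Rotation as Ro
x,y,z,yaw=map(float,sys.argv[1:5])
s=telemetry.get_obs();R=Ro.from_euler('xyz',s['orientation'],degrees=True).as_matrix()
dy=(yaw-s['orientation'][2]+90)%180-90
print('t',s['clock'],'pos',np.round(s['tool_pos'],4),'rpy',np.round(s['orientation'],2),'F',np.round(s['force'],2),'open',round(s['opening'],4),'J',np.round(s['joint_pos'],1))
print('turn',round(-np.radians(dy),4)); R2=Ro.from_euler('z',dy,degrees=True).as_matrix()@R
d=np.array([x,y,z])-s['tool_pos']
print('shift now-axes',np.round(R.T@d,4),'after-turn axes',np.round(R2.T@d,4))
E
python3 -m handwheel '[[[0,0,0,0.09,0],[0,0,0,0.09,0],[0,0,0,0.09,0],[0,0,0,0.095,0],[-0.012,0.028,0,0,0],[-0.012,0.028,0,0,0],[-0.012,0.028,0,0,0],[-0.012,0.028,0,0,0],[-0.012,0.028,0,0,0],[-0.012,0.028,0,0,0],[-0.012,0.028,0,0,0],[-0.012,0.028,0,0,0],[-0.012,0.028,0,0,0],[-0.012,0.028,0,0,0],[-0.012,0.028,0,0,0]]]'; python3 d.py 0.548 0.146 0.2 3.3
```

```text
clock: 2.3
tool_pos: [0.3912, -0.2991, 0.2438]
orientation: [-180.0, 0.0, -176.7]
force: [1.0, 0.2, 0.5]
opening: 0.0877
t 2.3 pos [ 0.3912 -0.2991  0.2438] rpy [-1.7999e+02  4.0000e-02 -1.7669e+02] F [0.96 0.23 0.52] open 0.0877 J [-14.5   3.1 -21.7   0.  -65.1 -72.2]
turn 0.0001
shift now-axes [-0.1822  0.4353  0.0439] after-turn axes [-0.1822  0.4353  0.0439]
```

```bash
python3 -m handwheel '[[[-0.012,0.029,0,0,0],[-0.012,0.029,0,0,0],[-0.012,0.029,0,0,0],[-0.012,0.029,0,0,0],[-0.012,0.029,0,0,0],[-0.012,0.029,0,0,0],[-0.012,0.029,0,0,0],[-0.012,0.029,0,0,0],[-0.012,0.029,0,0,0],[-0.012,0.029,0,0,0],[-0.012,0.029,0,0,0],[-0.012,0.029,0,0,0],[-0.012,0.029,0,0,0],[-0.012,0.029,0,0,0],[-0.012,0.029,0,0,0],[0,0,0,0,0],[0,0,0,0,0]]]'; python3 d.py 0.548 0.146 0.2 3.3
python3 - <<'E'
from h import *
from scipy.spatial.transform import Rotation as Ro
s=telemetry.get_obs();p=vision.snapshot('wrist');save(p,'w1.png')
T=np.eye(4);T[:3,:3]=Ro.from_euler('xyz',s['orientation'],degrees=True).as_matrix();T[:3,3]=s['tool_pos'];T=T@np.array(p['tool_from_camera'])
from fit import orange
for c,a in orange(p,(5,150,180)): print(np.round(c),a,np.round(atz(p,c,.057,T),4))
print(p['color'][240,320])
for r in place_of('case_a_grip',p): print(r['xy'],r['conf'],atz(p,r['xy'],.076,T))
for r in place_of('case_a',p): print(r['xy'],r['conf'],atz(p,r['xy'],0,T))
E
```

```text
clock: 3.72
tool_pos: [0.5457, 0.1457, 0.2431]
orientation: [-180.0, -0.0, -176.6]
force: [-0.0, 0.2, -0.2]
opening: 0.0879
t 3.7167 pos [0.5457 0.1457 0.2431] rpy [-1.7998e+02 -4.0000e-02 -1.7657e+02] F [-0.01  0.16 -0.22] open 0.0879 J [  34.8   10.3  -13.5   -0.   -66.3 -121.4]
turn 0.0023
shift now-axes [-0.0023  0.0002  0.0431] after-turn axes [-0.0023  0.0002  0.0431]
[ 25. 106.] 1278 [ 0.4674 -0.1015  0.057 ]
[268. 147.] 1047 [0.4884 0.0988 0.057 ]
[371. 147.] 1032 [0.4836 0.186  0.057 ]
[391. 152.] 75 [0.4866 0.2031 0.057 ]
[ 41. 248.] 772 [ 0.5924 -0.1088  0.057 ]
[273. 280.] 732 [0.6119 0.106  0.057 ]
[365. 280.] 721 [0.607  0.1932 0.057 ]
[30 29 31]
[319.5, 223.1] 0.59 [0.54768835 0.1460269  0.076     ]
[26.5, 163.0] 0.66 [ 0.52379386 -0.15172788  0.        ]
[317.1, 207.1] 0.6 [0.55186955 0.14385039 0.        ]
```

View pics/w1.png

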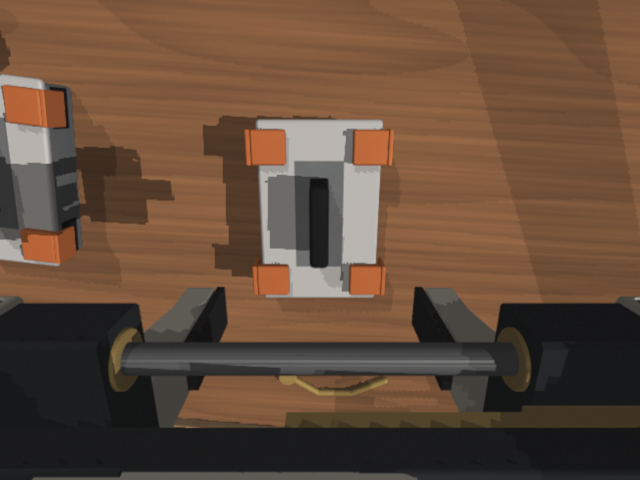

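The wrist view shows the left case centred at about (318,215). The grip bar is vertical at column 319, midway between the fingers. The tab fit gives (0.548, 0.146), which matches the network. I'm descending and gripping.

```bash
python3 -m handwheel '[[[-0.002,0,0.02,0,0],[0,0,0.025,0,0],[0,0,0.025,0,0],[0,0,0.025,0,0],[0,0,0.025,0,0],[0,0,0.02,0,0],[0,0,0.017,0,0],[0,0,0.012,0,0],[0,0,0,0,0],[0,0,0,0,0]]]'; python3 d.py 0.548 0.146 0.074 3.3
python3 -m handwheel '[[[0,0,0,0,1],[0,0,0,0,1],[0,0,0,0,1],[0,0,0,0,1],[0,0,0,0,1],[0,0,0,0,1],[0,0,0,0,1],[0,0,0,0,1],[0,0,0,0,1],[0,0,0,0,1]]]'; python3 d.py 0.548 0.146 0.074 3.3
```

```text
clock: 4.7
tool_pos: [0.5473, 0.1434, 0.0746]
orientation: [-180.0, -0.0, -176.7]
force: [-0.2, -0.5, 0.7]
opening: 0.0873
t 4.7 pos [0.5473 0.1434 0.0746] rpy [-1.7996e+02 -4.0000e-02 -1.7674e+02] F [-0.25 -0.54  0.69] open 0.0873 J [  34.5   20.   -25.2    0.   -44.9 -121.3]
turn -0.0007
shift now-axes [-0.0009  0.0026  0.0006] after-turn axes [-0.0009  0.0026  0.0006]
clock: 5.53
tool_pos: [0.5475, 0.1444, 0.0745]
orientation: [-180.0, -0.0, -176.7]
force: [0.3, 0.2, -0.4]
opening: 0.0264
t 5.5333 pos [0.5475 0.1444 0.0745] rpy [-180.     -0.   -176.68] F [ 0.26  0.25 -0.41] open 0.0264 J [  34.6   20.   -25.1    0.   -44.9 -121.3]
turn 0.0003
shift now-axes [-0.0006  0.0016  0.0005] after-turn axes [-0.0006  0.0016  0.0005]
```

```bash
python3 -m handwheel '[[[0,0,0,0,1],[0,0,0,0,1],[0,0,0,0,1],[0,0,0,0,1],[0,0,0,0,1]]]'; python3 d.py 0.548 0.146 0.074 3.3
python3 -m handwheel '[[[0,0,-0.003,0,1],[0,0,-0.005,0,1],[0,0,-0.007,0,1],[0,0,-0.008,0,1],[0,0,-0.007,0,1],[0,0,-0.005,0,1],[0,0,0,0,1],[0,0,0,0,1],[0,0,0,0,1],[0,0,0,0,1],[0,0,0,0,1],[0,0,0,0,1]]]'; python3 d.py 0.548 0.146 0.074 3.3
for i in 1 2 3; do python3 -m handwheel '[[[0,0,0,0,1]]]' | grep force; done
python3 -c "
from h import *
p=vision.snapshot('side');save(p,'s3.png');print(telemetry.get_obs()['force'])"
```

```text
clock: 5.95
tool_pos: [0.5475, 0.1445, 0.0745]
orientation: [180.0, 0.0, -176.7]
force: [-0.2, 0.5, -0.6]
opening: 0.0154
t 5.95 pos [0.5475 0.1445 0.0745] rpy [ 1.7999e+02  1.0000e-02 -1.7669e+02] F [-0.17  0.53 -0.61] open 0.0154 J [  34.6   20.   -25.1   -0.   -44.9 -121.3]
turn 0.0002
shift now-axes [-0.0005  0.0015  0.0005] after-turn axes [-0.0005  0.0015  0.0005]
clock: 6.95
tool_pos: [0.5473, 0.1442, 0.1092]
orientation: [-180.0, -0.0, -176.7]
force: [0.2, -0.8, -3.6]
opening: 0.0159
t 6.95 pos [0.5473 0.1442 0.1092] rpy [-1.7998e+02 -3.0000e-02 -1.7669e+02] F [ 0.24 -0.82 -3.63] open 0.0159 J [  34.6   17.5  -23.2   -0.   -49.4 -121.3]
turn 0.0001
shift now-axes [-0.0008  0.0017  0.0352] after-turn axes [-0.0008  0.0017  0.0352]
force: [0.1, -0.7, -2.8]
force: [0.2, -0.9, -3.7]
force: [-0.1, 0.7, -3.6]
[-0.78571422  0.41814954 -2.6545659 ]
```

View pics/s3.png

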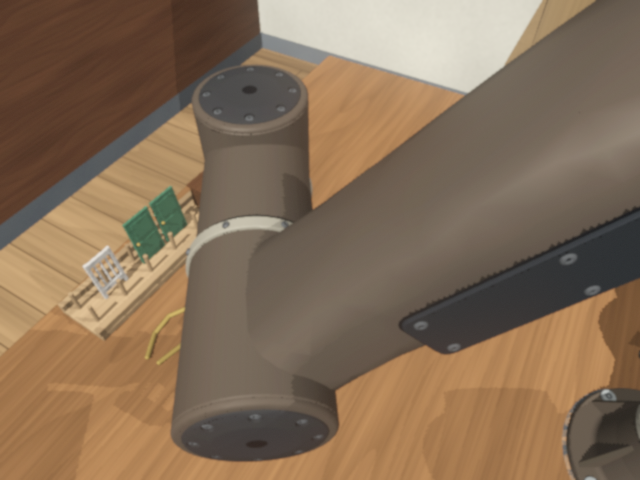

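The side view is blocked by the arm. The force of about -3.3 N suggests the light case, so I'll use the scene view to check that it really lifted.

```bash
python3 -c "
from h import *
p=vision.snapshot('scene');save(p,'s4.png');print(telemetry.get_obs()['force'])
p=vision.snapshot('wrist');save(p,'w4.png');print(telemetry.get_obs()['force'])"
```

```text
[ 0.75290211  1.35441709 -4.12864835]
[-0.91355156 -0.21736835 -3.26820638]
```

View pics/s4.png

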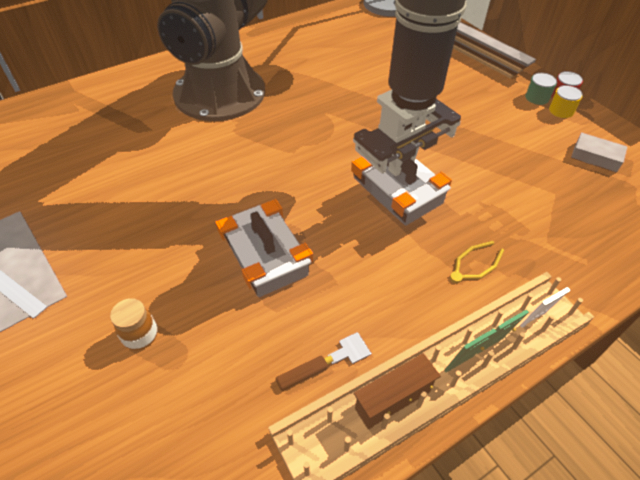

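View pics/w4.png

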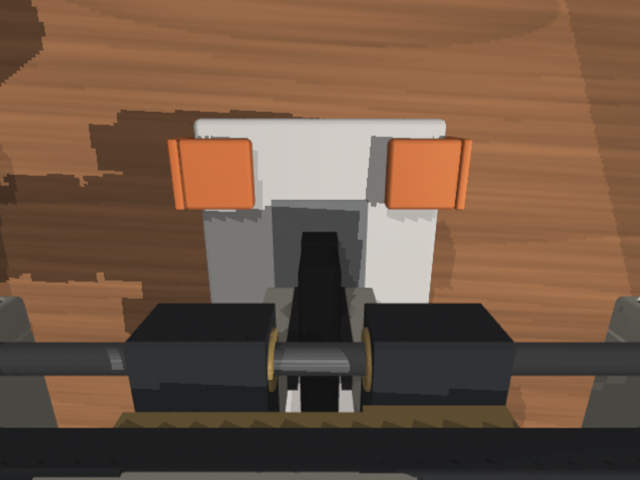

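The scene view shows the left case in the air, with its tabs up near (402,203) and its shadow detached. The load of about 3.4 N makes it the light one. I'm setting it down.

```bash
python3 -m handwheel '[[[0,0,0.004,0,1],[0,0,0.006,0,1],[0,0,0.006,0,1],[0,0,0.006,0,1],[0,0,0.005,0,1],[0,0,0.003,0,1],[0,0,0.002,0,1],[0,0,0.002,0,1],[0,0,0.001,0,1],[0,0,0,0,1],[0,0,0,0,1]]]'; python3 d.py 0.5475 0.1445 0.0745 3.3
```

```text
clock: 8.27
tool_pos: [0.5476, 0.1444, 0.0747]
orientation: [180.0, 0.0, -176.7]
force: [0.9, 0.6, -2.9]
opening: 0.0156
t 8.2667 pos [0.5476 0.1444 0.0747] rpy [ 1.7999e+02  2.0000e-02 -1.7669e+02] F [ 0.89  0.58 -2.93] open 0.0156 J [  34.6   20.   -25.1    0.   -44.9 -121.3]
turn 0.0002
shift now-axes [0.0001 0.0001 0.0002] after-turn axes [0.0001 0.0001 0.0002]
```

Still bearing ~3 N, so it needs slightly more downward travel before release.

```bash
python3 -m handwheel '[[[0,0,0.0005,0,1],[0,0,0.0005,0,1],[0,0,0,0,1],[0,0,0,0,1]]]'; python3 d.py 0.5475 0.1445 0.0745 3.3
python3 -m handwheel '[[[0,0,0,0,0],[0,0,0,0,0],[0,0,0,0,0],[0,0,0,0,0],[0,0,0,0,0],[0,0,0,0,0],[0,0,0,0,0],[0,0,0,0,0],[0,0,0,0,0],[0,0,0,0,0],[0,0,0,0,0],[0,0,0,0,0]]]'; python3 d.py 0.526 -0.1515 0.074 -3.6
```

```text
clock: 8.6
tool_pos: [0.5477, 0.1445, 0.0744]
orientation: [180.0, 0.0, -176.7]
force: [-2.9, 0.9, 5.8]
opening: 0.0159
t 8.6 pos [0.5477 0.1445 0.0744] rpy [ 1.7998e+02  5.0000e-02 -1.7667e+02] F [-2.86  0.9   5.83] open 0.0159 J [  34.6   20.   -25.2    0.   -44.8 -121.3]
turn 0.0005
shift now-axes [ 0.0002 -0.     -0.0001] after-turn axes [ 0.0002 -0.     -0.0001]
clock: 9.6
tool_pos: [0.5475, 0.1444, 0.0736]
orientation: [180.0, 0.0, -176.7]
force: [0.1, 0.2, 0.1]
opening: 0.0864
t 9.6 pos [0.5475 0.1444 0.0736] rpy [ 180.      0.   -176.69] F [0.12 0.23 0.14] open 0.0864 J [  34.6   20.1  -25.2   -0.   -44.7 -121.3]
turn 0.1206
shift now-axes [ 0.0386 -0.2941 -0.0004] after-turn axes [ 0.0029 -0.2966 -0.0004]
```

```bash
python3 -m handwheel '[[[0,0,-0.015,0,0],[0,0,-0.025,0,0],[0,0,-0.03,0,0],[0,0,-0.03,0,0],[0,0,-0.03,0,0],[0,0,0,0.06,0],[0.0015,-0.027,0,0.06,0],[0,-0.027,0,0,0],[0,-0.027,0,0,0],[0,-0.027,0,0,0],[0,-0.027,0,0,0],[0,-0.027,0,0,0],[0,-0.027,0,0,0],[0,-0.027,0,0,0],[0,-0.027,0,0,0],[0,-0.027,0,0,0],[0,-0.027,0,0,0],[0,0,0,0,0],[0,0,0,0,0]]]'; python3 d.py 0.526 -0.1515 0.074 -3.6
python3 - <<'E'
from h import *
from scipy.spatial.transform import Rotation as Ro
s=telemetry.get_obs();p=vision.snapshot('wrist');save(p,'w5.png')
T=np.eye(4);T[:3,:3]=Ro.from_euler('xyz',s['orientation'],degrees=True).as_matrix();T[:3,3]=s['tool_pos'];T=T@np.array(p['tool_from_camera'])
from fit import orange
for c,a in orange(p,(5,150,180)): print(np.round(c),a,np.round(atz(p,c,.057,T),4))
for r in place_of('case_a_grip',p): print(r['xy'],r['conf'],atz(p,r['xy'],.076,T))
E
```

```text
clock: 11.18
tool_pos: [0.5288, -0.1533, 0.2034]
orientation: [180.0, -0.0, 176.3]
force: [-0.5, -0.4, 0.2]
opening: 0.0876
t 11.1833 pos [ 0.5288 -0.1533  0.2034] rpy [ 1.8000e+02 -2.0000e-02  1.7629e+02] F [-0.51 -0.39  0.17] open 0.0876 J [  4.2  10.6 -18.5  -0.  -60.9 -97.9]
turn -0.0019
shift now-axes [0.0029 0.0016 0.1294] after-turn axes [0.0028 0.0016 0.1294]
[262. 144.] 1390 [ 0.4613 -0.1914  0.057 ]
[380. 144.] 1377 [ 0.4672 -0.1043  0.057 ]
[402. 145.] 138 [ 0.4686 -0.0873  0.057 ]
[239. 146.] 132 [ 0.4616 -0.2089  0.057 ]
[625. 159.] 118 [0.49   0.0802 0.057 ]
[634. 159.] 366 [0.4907 0.0873 0.057 ]
[269. 294.] 950 [ 0.5844 -0.1997  0.057 ]
[372. 294.] 921 [ 0.5901 -0.1124  0.057 ]
[625. 293.] 209 [0.6031 0.1013 0.057 ]
```

View pics/w5.png

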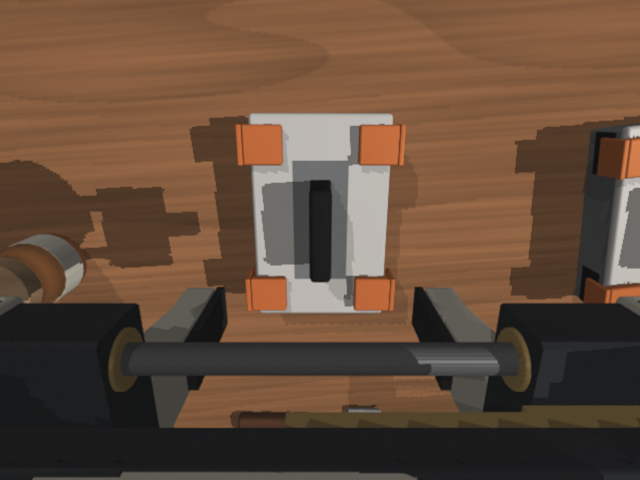

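The right case sits centred at about (320,213) with its grip at column 320. The tab fit gives (0.5258, -0.152) and yaw -3.8°, consistent with the earlier fit.

```bash
python3 -m handwheel '[[[0.003,0.001,0.02,0,0],[0,0,0.025,0,0],[0,0,0.025,0,0],[0,0,0.025,0,0],[0,0,0.018,0,0],[0,0,0.01,0,0],[0,0,0.006,0,0],[0,0,0,0,1],[0,0,0,0,1],[0,0,0,0,1],[0,0,0,0,1],[0,0,0,0,1],[0,0,0,0,1],[0,0,0,0,1],[0,0,0,0,1],[0,0,0,0,1],[0,0,0,0,1],[0,0,0,0,1],[0,0,0,0,1],[0,0,0,0,1]]]'; python3 d.py 0.5258 -0.152 0.074 -3.8
python3 -m handwheel '[[[0,0,0,0,1],[0,0,0,0,1],[0,0,0,0,1],[0,0,0,0,1]]]';python3 d.py 0.5258 -0.152 0.074 -3.8
```

```text
clock: 12.95
tool_pos: [0.5261, -0.1514, 0.0746]
orientation: [-180.0, -0.0, 176.4]
force: [0.3, -4.5, 1.3]
opening: 0.016
t 12.95 pos [ 0.5261 -0.1514  0.0746] rpy [-1.7997e+02 -1.0000e-02  1.7643e+02] F [ 0.31 -4.49  1.29] open 0.016 J [  4.5  18.5 -27.5   0.  -44.  -98.1]
turn 0.0041
shift now-axes [ 0.0003 -0.0006  0.0006] after-turn axes [ 0.0003 -0.0006  0.0006]
clock: 13.28
tool_pos: [0.5262, -0.1513, 0.0747]
orientation: [-180.0, -0.0, 176.4]
force: [-1.5, -5.4, 1.6]
opening: 0.0158
t 13.2833 pos [ 0.5262 -0.1513  0.0747] rpy [-1.7998e+02 -1.0000e-02  1.7644e+02] F [-1.54 -5.43  1.64] open 0.0158 J [  4.5  18.5 -27.5   0.  -44.  -98.1]
turn 0.0042
shift now-axes [ 0.0003 -0.0007  0.0007] after-turn axes [ 0.0003 -0.0007  0.0007]
```

```bash
python3 -m handwheel '[[[0,0,-0.003,0,1],[0,0,-0.005,0,1],[0,0,-0.007,0,1],[0,0,-0.008,0,1],[0,0,-0.007,0,1],[0,0,-0.005,0,1],[0,0,0,0,1],[0,0,0,0,1],[0,0,0,0,1],[0,0,0,0,1],[0,0,0,0,1],[0,0,0,0,1]]]'; python3 d.py 0.526 -.152 0.074 -3.8
for i in 1 2 3; do python3 -m handwheel '[[[0,0,0,0,1]]]' | grep force; done
python3 -c "
from h import *
p=vision.snapshot('scene');save(p,'s6.png');print(telemetry.get_obs()['force'])"
```

```text
clock: 14.28
tool_pos: [0.526, -0.151, 0.1092]
orientation: [-180.0, -0.0, 176.4]
force: [-0.3, -0.6, -7.0]
opening: 0.0156
t 14.2833 pos [ 0.526  -0.151   0.1092] rpy [-1.8000e+02 -4.0000e-02  1.7643e+02] F [-0.31 -0.57 -7.  ] open 0.0156 J [  4.5  16.  -25.5  -0.  -48.6 -98.1]
turn 0.004
shift now-axes [-0.0001 -0.001   0.0352] after-turn axes [-0.0001 -0.001   0.0352]
force: [0.7, 0.0, -6.3]
force: [-0.0, 0.3, -6.5]
force: [-0.9, -0.2, -7.9]
[-0.87096385  0.6782027  -6.72959552]
```

View pics/s6.png

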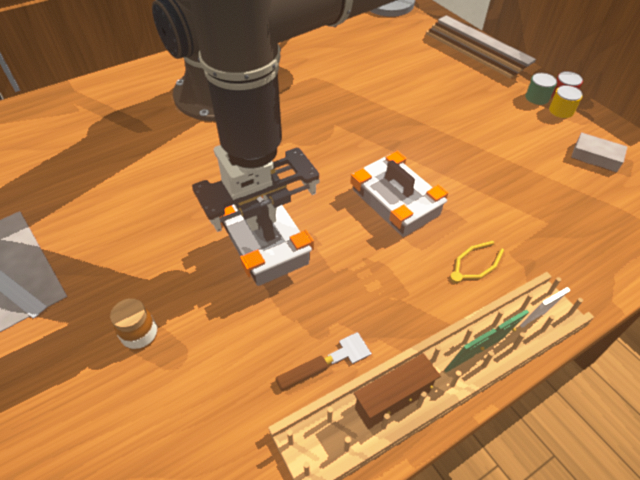

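The right case is clear of the desk at (265,245), and the left one stands flat at (398,192). The loads are about 6.9 N on the right and 3.4 N on the left, so the right case is the heavier. I'm setting it down.

```bash
python3 -m handwheel '[[[0,0,0.004,0,1],[0,0,0.006,0,1],[0,0,0.006,0,1],[0,0,0.006,0,1],[0,0,0.005,0,1],[0,0,0.003,0,1],[0,0,0.002,0,1],[0,0,0.002,0,1],[0,0,0.001,0,1],[0,0,0.0005,0,1],[0,0,0,0,1],[0,0,0,0,1]]]'; python3 d.py 0.526 -0.152 0.0745 -3.8
```

```text
clock: 15.58
tool_pos: [0.5262, -0.1511, 0.0746]
orientation: [-180.0, 0.0, 176.4]
force: [-3.6, -1.1, -0.3]
opening: 0.0156
t 15.5833 pos [ 0.5262 -0.1511  0.0746] rpy [-1.7999e+02  3.0000e-02  1.7644e+02] F [-3.63 -1.08 -0.25] open 0.0156 J [  4.5  18.5 -27.6   0.  -43.9 -98.1]
turn 0.0042
shift now-axes [ 0.0002 -0.0009  0.0001] after-turn axes [ 0.0002 -0.0009  0.0001]
```

```bash
python3 -m handwheel '[[[0,0,0,0,0],[0,0,0,0,0],[0,0,0,0,0],[0,0,0,0,0],[0,0,0,0,0],[0,0,0,0,0],[0,0,0,0,0],[0,0,0,0,0],[0,0,-0.015,0,0],[0,0,-0.025,0,0],[0,0,-0.03,0,0],[0,0,-0.03,0,0.5],[0,0,-0.03,0,1],[0,0,0,0,1],[0,0,0,0,1],[0,0,0,0,1],[0,0,0,0,1],[0,0,0,0,1]]]'; python3 d.py 0.526 -0.152 0.0745 -3.8
python3 - <<'E'
from h import *
from scipy.spatial.transform import Rotation as Ro
s=telemetry.get_obs();p=vision.snapshot('wrist');save(p,'w7.png')
T=np.eye(4);T[:3,:3]=Ro.from_euler('xyz',s['orientation'],degrees=True).as_matrix();T[:3,3]=s['tool_pos'];T=T@np.array(p['tool_from_camera'])
from fit import orange
for c,a in orange(p,(5,150,180)): print(np.round(c),a,np.round(atz(p,c,.057,T),4))
E
```

```text
clock: 17.08
tool_pos: [0.5255, -0.1509, 0.2028]
orientation: [-180.0, -0.1, 176.4]
force: [-0.6, 0.5, 0.4]
opening: 0.0463
t 17.0833 pos [ 0.5255 -0.1509  0.2028] rpy [-1.7999e+02 -1.3000e-01  1.7643e+02] F [-0.63  0.49  0.42] open 0.0463 J [  4.5  10.4 -18.9  -0.  -60.9 -98.1]
turn 0.0041
shift now-axes [-0.0008 -0.001   0.1283] after-turn axes [-0.0008 -0.001   0.1283]
[238. 150.] 166 [ 0.4608 -0.2074  0.057 ]
[261. 149.] 1439 [ 0.4616 -0.1902  0.057 ]
[379. 149.] 1424 [ 0.4671 -0.1028  0.057 ]
[401. 150.] 153 [ 0.4684 -0.0859  0.057 ]
[632. 164.] 521 [0.4902 0.0884 0.057 ]
[621. 164.] 137 [0.4896 0.08   0.057 ]
[277. 298.] 467 [ 0.5851 -0.1906  0.057 ]
[362. 298.] 424 [ 0.5897 -0.1185  0.057 ]
[611. 306.] 177 [0.6103 0.0932 0.057 ]
```

View pics/w7.png

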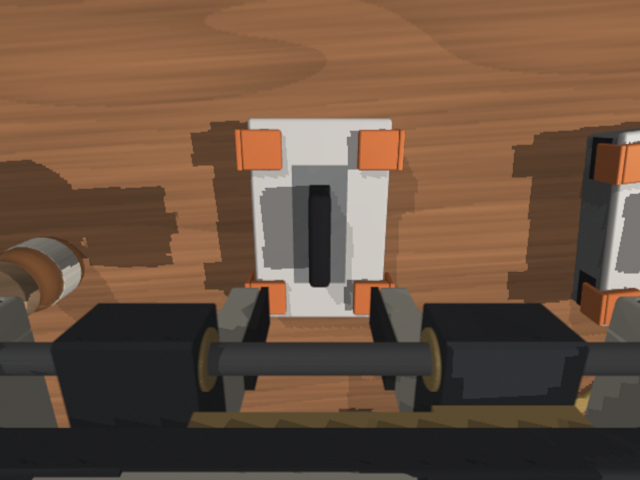

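The right case stands back in place, centred at about (320,218) with its grip at column 319. With the fingers shut, I go to tab2 (case +62,+44), which is tool (-62,+44).

```bash
python3 -m handwheel '[[[-0.0205,0.0147,0,0,1],[-0.0205,0.0147,0,0,1],[-0.0205,0.0147,0,0,1],[0,0,0.025,0,1],[0,0,0.025,0,1],[0,0,0.025,0,1],[0,0,0.02,0,1],[0,0,0.015,0,1],[0,0,0,0,1],[0,0,0,0,1],[0,0,0,0,1],[0,0,0,0,1]]]'; python3 d.py 0.5907 -0.1110 0.067 -3.6; python3 -c "
from h import *
p=vision.snapshot('wrist');save(p,'w8.png')
p=vision.snapshot('scene');save(p,'s8.png')"
```

```text
clock: 18.13
tool_pos: [0.5912, -0.1108, 0.0953]
orientation: [180.0, 0.1, 176.4]
force: [0.3, 0.4, 0.3]
opening: 0.0
t 18.1333 pos [ 0.5912 -0.1108  0.0953] rpy [1.7999e+02 1.1000e-01 1.7645e+02] F [0.28 0.37 0.26] open 0.0 J [   8.    21.3  -19.5    0.   -49.1 -101.6]
turn 0.0008
shift now-axes [ 0.0005 -0.0003  0.0283] after-turn axes [ 0.0005 -0.0003  0.0283]
```

View pics/s8.png

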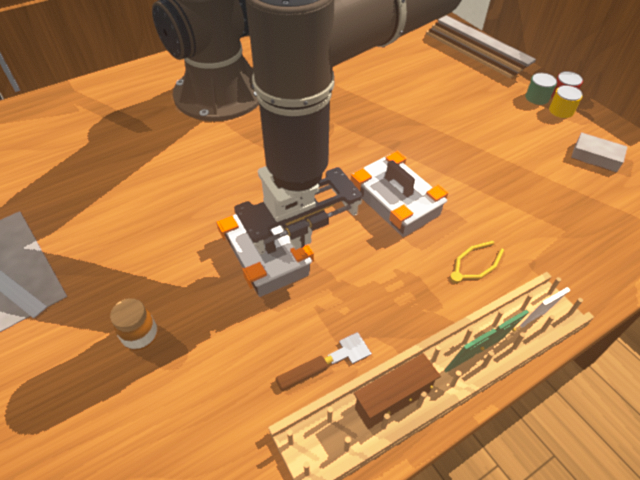

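View pics/w8.png

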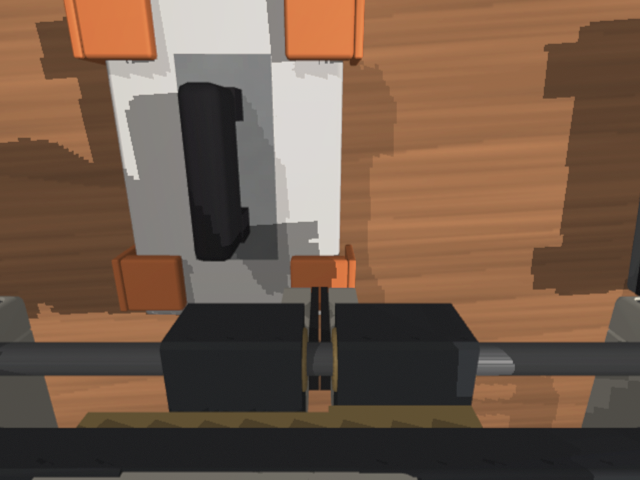

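Fingers are shut directly over tab2 at (323,270) in the wrist view. Now pressing.

```bash
python3 -m handwheel '[[[0,0,0.008,0,1],[0,0,0.008,0,1],[0,0,0.003,0,1],[0,0,0.002,0,1],[0,0,0.002,0,1],[0,0,0.002,0,1],[0,0,0,0,1],[0,0,0,0,1]]]';python3 -m handwheel '[[[0,0,0.0015,0,1],[0,0,0.0015,0,1],[0,0,0,0,1],[0,0,0,0,1]]]'
```

```text
clock: 18.9
tool_pos: [0.5907, -0.1108, 0.0689]
orientation: [-180.0, 0.0, 176.4]
force: [-0.0, -0.1, -0.2]
opening: 0.0004
clock: 19.23
tool_pos: [0.5909, -0.1108, 0.0672]
orientation: [-180.0, 0.1, 176.5]
force: [-2.9, 0.9, 9.3]
opening: 0.0004
```

```bash
python3 -m handwheel '[[[0,0,0.001,0,1],[0,0,0.001,0,1],[0,0,0,0,1],[0,0,0,0,1]]]'
```

```text
clock: 19.57
tool_pos: [0.591, -0.1108, 0.067]
orientation: [-180.0, 0.1, 176.5]
force: [-8.9, 2.6, 24.1]
opening: 0.0002
```

Hard stop at TCP 0.067 (tip at 50 mm) with 24 N, so tab2 is home. Next is tab3 (tool y -88 mm).

```bash
python3 -m handwheel '[[[0,0,-0.01,0,1],[0,0,-0.015,0,1],[0,-0.022,0,0,1],[0,-0.022,0,0,1],[0,-0.022,0,0,1],[0,-0.022,0,0,1],[0,0,0,0,1],[0,0,0,0,1]]]'; python3 d.py 0.5850 -0.1988 0.067 -3.6
python3 -c "
from h import *
p=vision.snapshot('wrist');save(p,'w9.png')"
```

```text
clock: 20.23
tool_pos: [0.5847, -0.1996, 0.0888]
orientation: [180.0, 0.0, 176.3]
force: [0.5, 0.1, -0.1]
opening: 0.0004
t 20.2333 pos [ 0.5847 -0.1996  0.0888] rpy [180.     0.   176.32] F [ 0.55  0.13 -0.12] open 0.0004 J [ -0.8  23.1 -17.6   0.  -49.3 -92.9]
turn -0.0015
shift now-axes [-0.0002  0.0008  0.0218] after-turn axes [-0.0002  0.0008  0.0218]
```

View pics/w9.png

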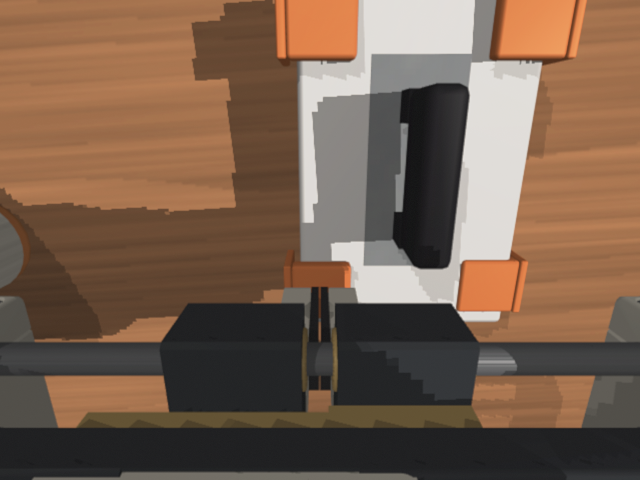

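Over tab3 at (320,273), and tab2 at (490,285) is visibly lower. Pressing.

```bash
python3 -m handwheel '[[[0,0,0.007,0,1],[0,0,0.006,0,1],[0,0,0.002,0,1],[0,0,0.002,0,1],[0,0,0.002,0,1],[0,0,0.002,0,1],[0,0,0.0015,0,1],[0,0,0.001,0,1],[0,0,0,0,1],[0,0,0,0,1]]]'
```

```text
clock: 21.12
tool_pos: [0.585, -0.1981, 0.0671]
orientation: [180.0, 0.0, 176.5]
force: [-5.8, 6.3, 16.5]
opening: 0.0004
```

```bash
python3 -m handwheel '[[[0,0,-0.01,0,1],[0,0,-0.0135,0,1],[0.025,0,0,0,1],[0.025,0,0,0,1],[0.025,0,0,0,1],[0.025,0,0,0,1],[0.024,0,0,0,1],[0,0,0,0,1],[0,0,0,0,1]]]'; python3 d.py 0.4612 -0.191 0.067 -3.6
python3 -c "
from h import *
p=vision.snapshot('wrist');save(p,'w10.png')
p=vision.snapshot('scene');save(p,'s10.png')"
```

```text
clock: 21.87
tool_pos: [0.4605, -0.1911, 0.0896]
orientation: [-180.0, 0.0, 176.4]
force: [1.5, -0.2, 0.3]
opening: 0.0007
t 21.8667 pos [ 0.4605 -0.1911  0.0896] rpy [-1.7999e+02  4.0000e-02  1.7643e+02] F [ 1.49 -0.22  0.31] open 0.0007 J [  0.1  13.3 -32.8   0.  -43.9 -93.7]
turn 0.0005
shift now-axes [-0.0007  0.0002  0.0226] after-turn axes [-0.0007  0.0002  0.0226]
```

View pics/w10.png

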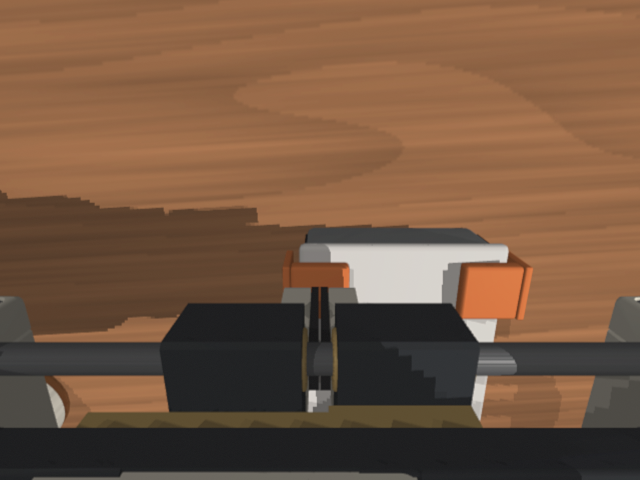

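View pics/s10.png

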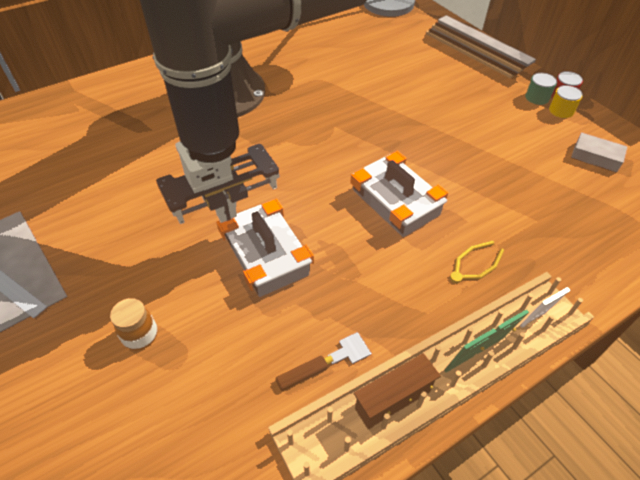

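The fingers are over tab4 (wrist view 318,275). In the scene view both pressed tabs, at (302,255) and (256,273), lie flush. Pressing tab4.

```bash
python3 -m handwheel '[[[0,0,0.007,0,1],[0,0,0.006,0,1],[0,0,0.002,0,1],[0,0,0.002,0,1],[0,0,0.002,0,1],[0,0,0.002,0,1],[0,0,0.002,0,1],[0,0,0.001,0,1],[0,0,0,0,1],[0,0,0,0,1]]]'
```

```text
clock: 22.8
tool_pos: [0.4617, -0.1909, 0.067]
orientation: [-180.0, 0.1, 176.5]
force: [-5.0, 5.4, 24.9]
opening: 0.0003
```

Tab4 is home at 0.067 with 25 N. Next is tab1 (tool y +88 mm).

```bash
python3 -m handwheel '[[[0,0,-0.01,0,1],[0,0,-0.0145,0,1],[0,0.022,0,0,1],[0,0.022,0,0,1],[0,0.022,0,0,1],[0,0.022,0,0,1],[0,0,0,0,1],[0,0,0,0,1]]]'; python3 d.py 0.4672 -0.1035 0.067 -3.6
python3 -c "
from h import *
p=vision.snapshot('wrist');save(p,'w11.png')"
```

```text
clock: 23.47
tool_pos: [0.4662, -0.1023, 0.0893]
orientation: [-180.0, -0.0, 176.5]
force: [-0.5, -0.1, 0.7]
opening: 0.0006
t 23.4667 pos [ 0.4662 -0.1023  0.0893] rpy [-1.8000e+02 -4.0000e-02  1.7654e+02] F [-0.48 -0.09  0.69] open 0.0006 J [  11.3   11.5  -35.3   -0.   -43.2 -104.8]
turn 0.0025
shift now-axes [-0.0011 -0.0011  0.0223] after-turn axes [-0.0011 -0.0011  0.0223]
```

View pics/w11.png

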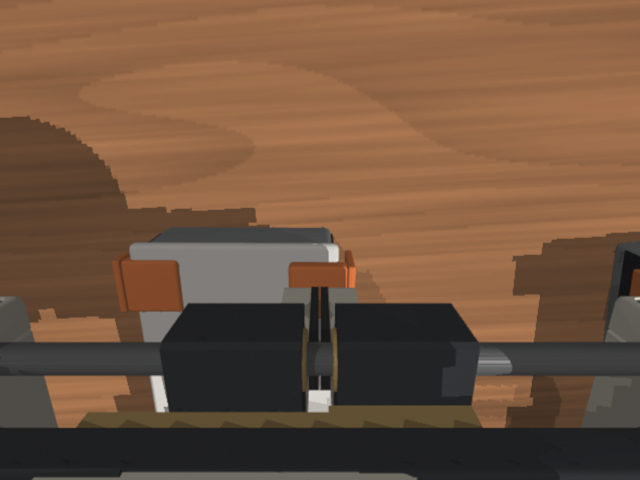

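Over tab1 (320,275).

```bash
python3 -m handwheel '[[[0,0,0.007,0,1],[0,0,0.006,0,1],[0,0,0.002,0,1],[0,0,0.002,0,1],[0,0,0.002,0,1],[0,0,0.002,0,1],[0,0,0.002,0,1],[0,0,0.001,0,1],[0,0,0,0,1],[0,0,0,0,1]]]'
```

```text
clock: 24.35
tool_pos: [0.466, -0.1036, 0.067]
orientation: [-179.9, -0.0, 176.5]
force: [-10.4, -1.9, 24.2]
opening: 0.0006
```

Home. I'm rising and moving to where the wrist camera sees the whole case.

```bash
python3 -m handwheel '[[[0,0,-0.01,0,1],[0,0,-0.02,0,1],[0,0,-0.03,0,1],[0,0,-0.03,0,1],[0,0,-0.03,0,1],[0,0,-0.03,0,1],[-0.02,-0.025,-0.01,0,1],[-0.02,-0.025,0,0,1],[-0.02,0,0,0,1],[-0.02,0,0,0,1],[-0.02,0,0,0,1],[0,0,0,0,1],[0,0,0,0,1],[0,0,0,0,1]]]'
python3 - <<'E'
from h import *
from fit import orange
from scipy.spatial.transform import Rotation as Ro
s=telemetry.get_obs();p=vision.snapshot('wrist');save(p,'w12.png')
T=np.eye(4);T[:3,:3]=Ro.from_euler('xyz',s['orientation'],degrees=True).as_matrix();T[:3,3]=s['tool_pos'];T=T@np.array(p['tool_from_camera'])
for c,a in orange(p,(5,150,180)): print(np.round(c),a,np.round(atz(p,c,.050,T),4))
p=vision.snapshot('side');save(p,'s12.png');p=vision.snapshot('scene');save(p,'sc12.png')
for q in('jar','scraper','calipers','case_a'):print(q,[(round(r['conf'],2),np.round(atz(p,r['xy'],0),3).tolist()) for r in place_of(q,p)])
E
```

```text
clock: 25.52
tool_pos: [0.5629, -0.159, 0.2249]
orientation: [180.0, -0.0, 176.4]
force: [-0.3, 0.6, -0.3]
opening: 0.0005
[250.  98.] 151 [ 0.4612 -0.2074  0.05  ]
[271.  97.] 1324 [ 0.4618 -0.1904  0.05  ]
[383.  97.] 1349 [ 0.4675 -0.1028  0.05  ]
[404.  98.] 145 [ 0.4687 -0.0859  0.05  ]
[631. 112.] 617 [0.4904 0.095  0.05  ]
[619. 112.] 136 [0.4904 0.0854 0.05  ]
[258. 246.] 108 [ 0.5848 -0.2153  0.05  ]
[277. 245.] 937 [ 0.5853 -0.1983  0.05  ]
[375. 245.] 939 [ 0.5908 -0.1106  0.05  ]
[394. 246.] 102 [ 0.5926 -0.0938  0.05  ]
[621. 257.] 901 [0.6154 0.1097 0.05  ]
jar [(0.65, [0.532, -0.149, 0.0]), (0.59, [0.564, -0.412, 0.0])]
scraper [(0.93, [0.77, -0.188, 0.0]), (0.41, [0.55, 0.149, 0.0])]
calipers [(0.87, [0.753, 0.18, 0.0])]
case_a [(0.92, [0.549, 0.148, 0.0]), (0.71, [0.529, -0.152, 0.0])]
```

View pics/w12.png

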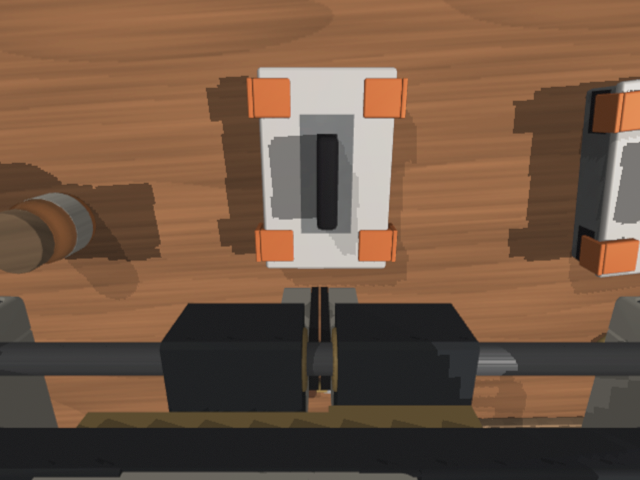

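View pics/sc12.png

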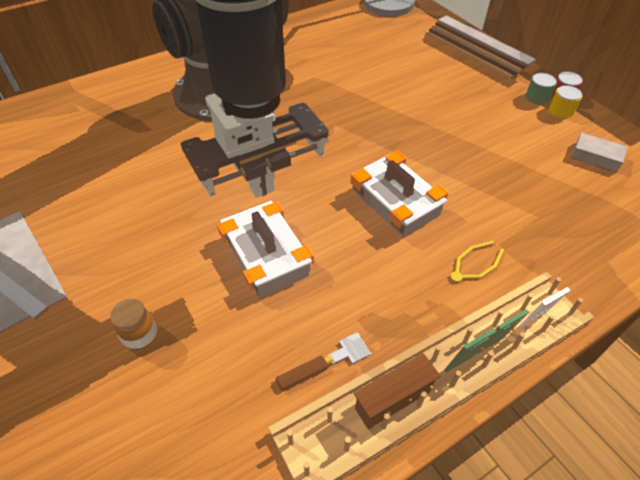

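All four tabs on the right case fit the 124 x 88 mm spacing at 50 mm height, so they are down. The left case's tabs are up and nothing else has moved. Handing in.

```bash
python3 -c "
from plant import close_job
print(close_job())"
```

```text
the job is handed in; nothing more can be done
None
```

I lifted the left case and then the right, setting each back where it stood. The wrist carried about 3.4 N for the left and 6.9 N for the right, so the right case is the heavier. I pressed its four tabs one after another and handed the job in at about 26 s; hand-in gave no verdict.

**Tabs pressed:** each one ended on its hard stop with the fingertip at 50 mm, under 16 to 25 N. In the last wrist picture their spacing fits the down height of 50 mm.

**Cases and other objects:** the lighter case's tabs look up in the pictures and were never touched. Both cases measure within about 5 mm of their starting places. The scraper, calipers and jar are within about 10 mm of their first readings, which is about how much the network readings scatter.

**Checks that disagreed:** the side camera was blocked by the arm during the left lift, so I confirmed that lift from the scene camera instead. The networks also gave a few false reports, for example a "jar" at the right case, which I discarded against the pictures.

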